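Centre the salt shaker on its riser

ROBOT

A 6-joint arm with a two-finger parallel gripper is mounted at the origin on the work surface. World frame = base frame: x ahead of the robot, y to its left, z up, the work surface at z = 0. Lengths are in mm, angles in rad, forces in N, time in s.
With the tool pointing down it reaches from about 400 to 925 mm from the base axis. Payload 3.4 kg.
Tool frame: the origin (TCP) lies between the finger pads; the fingertips stand nose_length ahead of it and the grasp point (between the pads) lies 3 mm ahead of it (nose_length is the distance from the TCP to the fingertips, in mm); y points along the fingers, x is the direction in which the jaws open and shut, and the axes are right-handed (so a half turn about y gives the same grasp; the last joint's range is limited). The gripper opens to 85 mm and grips with 20 to 120 N. Pads are 22 mm wide; open, the fingers measure 114 mm over their backs; the gripper's body (76 mm by 85 mm) begins 54 mm behind the grasp point. The pads swing forward as they close: fully open they stand 13 mm farther back than shut.
Start: joints at [-1.24, 0.307, 1.506, -0, 1.328, -0.073], TCP at [225.904, -528.771, 253.305] pointing down, gripper open.
Joint ranges: [-3.12, 3.12], [-1.05, 2.28], [0.14, 2.33], [-1.42, 4.57], [0.1, 2.73], [-2.68, 2.68]. Speed limits (rad/s): [2.57, 2.57, 3.14, 3.14, 3.14, 3.14].

INTERFACE

Orientations are given as a unit quaternion [x, y, z, w].
In Python, from plant import * gives the robot as it stands.
- The arm moves only by the shell command python3 -m jog 'ROWS' [FORCE]. ROWS is a JSON object of lists of equal length, an entry for each row: "fingers": the finger opening in mm, from 0 to 85.4; "dp": the shift along the tool's x, y, z in mm, a list of three; "angular": the turn, a rotation vector about the tool's x, y, z in rad, a list of three. In form: {"fingers": [fingers, ...], "dp": [[tx, ty, tz], ...], "angular": [[rx, ry, rz], ...]}. A call has 1 to 5 rows; each row shifts and turns the commanded pose from where the row before left it, along the tool's axes as they then stand; what a row does not reach is not made up. A row lasts 1/12 s, in which the tool goes at most 41.7 mm and 7.16 degrees, less where a joint would pass 70% of its speed; a pose out of reach is approached as far as the arm can. A call with a gripper value outside its range is refused whole. The fingers move at their own pace and stop on an object; FORCE is the grip in N (left out, the last holds). Time passes only in rows, so rows that do not move let the fingers close. It gives the time, the measured TCP pose, the force and the opening at its end, in the units of the state.
- get_state(): the state, without advancing time (a new reading comes with each control period).
- get_image(name): name is "scene" or "top" or "wrist"; returns a dict with "image" (420x560x3 uint8, red, green, blue), "range_z" (420x560 float32, mm along the optical axis (not along the pixel's ray), 0 where there is no reading), "vfov" (degrees; the focal length in pixels is half the picture's height over the tangent of half this angle, whatever the lens; pixels are square), "cx", "cy" (the principal point, pixels), "distortion" ([k1, k2, p1, p2, k3] as OpenCV has them; the pictures are not rectified), "origin" and "orientation" of the camera in the world. Camera axes: x right, y down, z forward; pixel columns grow to the right and rows downward; lengths in mm; the calibration is good to about 2 mm. A picture is of the moment at which its call begins.
- job_done(): hands the job in, once; it reports no verdict.
The state is a dict: "clock": time; "qpos": joint angles; "dq": joint speeds; "joint_torque": joint torques, N m; "ee_pos": TCP position; "orientation": TCP orientation; "force": force on the tool from outside, world axes, zero at the start; "wrist_torque": the same for the moment, N m; "width": finger opening in mm.
Only numpy, scipy, OpenCV 4.12 (cv2) and the standard library are available. Lean on these libraries where they do the work, as an engineer would, in place of code of your own. Each camera call takes 0.05 s, during which the arm holds its last target.

TASK

The salt shaker has been left near the edge of its little round wooden riser. With light taps or nudges of the fingertips, push it to the middle of the riser (no more than 7 mm off centre) and leave it standing there upright, without pinching it, lifting it or tipping it over. Leave the riser and the other things on the counter where they are.

Things in the scene. Friction and masses are not known exactly. Their poses are not given: they have to be found in the camera images.
- shaker: Pear-shaped salt shaker, white, steel cap, 64 mm tall, 130-220 g. Origin: centre of underside; z up. Underside 32 mm across, widest (52 mm) 13 mm up, 49 mm at 22 mm up, 30 mm from 42 mm up. Stands on the riser 18-35 mm off centre. Tapped low and slowly (tips 8 mm above riser top, under 50 mm/s, 1-2 N) it slides, stops with the finger; tapped high it rocks. Limits: 5.5 N, 25 deg lean
- riser: Round dark-wood riser, loose on the counter, 45 mm high, flat top 110 mm across without a rim, foot 96 mm across, about 600 g. Origin: centre of its underside, on the counter; z up. The middle of its top is 45 mm above the origin. It may not shift by more than 12 mm
- canister: Square clear canister with black lid, 74 x 74 x 94 mm high, bystander standing at least 140 mm from the riser's centre. Origin: centre of its underside
- tin: Food tin, 66 mm across, 90 mm high, bystander standing at least 140 mm from the riser's centre. Origin: centre of its underside
- jar: Amber glass jar with a yellow lid, 60 mm across, 85 mm high, bystander standing at least 140 mm from the riser's centre. Origin: centre of its underside

How it is judged:
By the outcome, as a careful person would: the job done as asked, in the order asked, and still so for the second after the job is handed in, with the robot touching nothing.
It also fails if it takes over 48 s, if anything falls off the work surface, if the arm or the gripper's body presses on something with over 40 N, if the wrist force passes 120 N, or if a joint passes its speed limit or range.

## Working session

There is one attempt and no reset: what is moved stays moved. The work goes in short steps, Python scripts to look and compute and a shell command to move; the robot and the scene stay as the last step left them, time stands still between calls to the robot, and variables do not carry over. Pictures are saved under pics/ and viewed, and the job is handed in when it is done.

```bash
mkdir -p pics; ls; python3 - <<'E'
from plant import *
import cv2
s=get_state();print({k:s[k] for k in('clock','ee_pos','orientation','force','width')})
try: print(nose_length)
except Exception as e: print(e)
for n in('scene','top'):
    d=get_image(n);cv2.imwrite(f'pics/{n}0.png',d['image'][:,:,::-1]);print(n,d['vfov'],d['cx'],d['cy'],d['distortion'],d['origin'],d['orientation'])
E
python3 -c "
import plant;print([x for x in dir(plant) if x[0]!='_'])"
```

```text
pics
{'clock': 0.0, 'ee_pos': array([ 225.69467366, -528.13698519,  252.37483875]), 'orientation': array([-0.5896589 ,  0.3901455 , -0.3890125 ,  0.59055748]), 'force': array([-0.53790891, -0.09085621,  0.06874914]), 'width': 85.59497928012388}
22.0
scene 53.07434457840862 275.92028197482045 201.11389823956702 [-0.03081043  0.          0.          0.          0.        ] [1047.86302406 -156.29542126  550.09721081] [ 0.77834831  0.49260918 -0.21767427 -0.32268874]
top 54.124837983777624 278.51180895693915 206.34134318501904 [-0.08519813  0.          0.          0.          0.        ] [430.38266324  42.56511513 860.05866404] [-0.69806699  0.71103513 -0.05360051  0.06525723]
['MotionError', 'get_image', 'get_state', 'job_done', 'nose_length']
```

View pics/scene0.png

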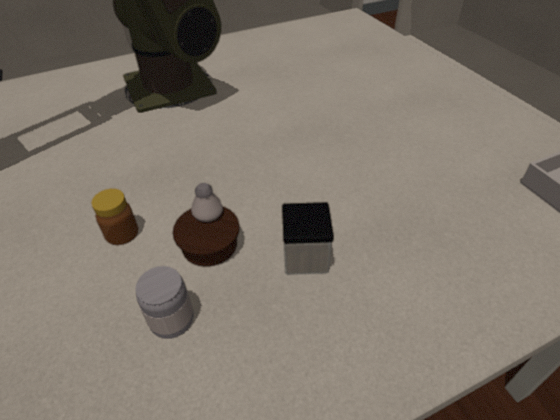

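View pics/top0.png

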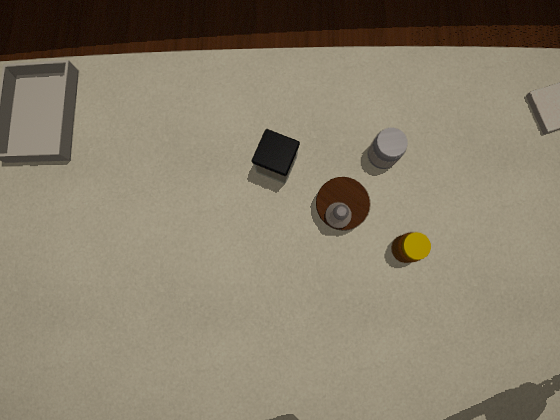

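```bash
python3 - <<'E'
from plant import *
from scipy.spatial.transform import Rotation as R
print(R.from_quat(get_state()['orientation']).as_matrix().round(3))
E
```

```text
[[ 0.393 -0.001  0.92 ]
 [-0.92   0.002  0.393]
 [-0.002 -1.     0.   ]]
```

The scene view shows the jar (115,217), shaker on riser (206,205)/(207,235), tin (165,300) and canister (306,238). The top view shows the riser at (343,203), the shaker at (340,213) on the robot's side, canister (276,152), tin (388,148) and jar (412,247). Next I measure their positions.

```bash
cat > h.py <<'E'
from plant import *
import cv2,numpy as np
from scipy.spatial.transform import Rotation as R
def K(d):
    f=210/np.tan(np.radians(d['vfov'])/2);return np.array([[f,0,d['cx']],[0,f,d['cy']],[0,0,1.]])
def rays(d,px):
    u=cv2.undistortPoints(np.array(px,float).reshape(-1,1,2),K(d),np.array(d['distortion']))[:,0]
    return np.c_[u,np.ones(len(u))]@R.from_quat(d['orientation']).as_matrix().T
def cast(d,px,z):
    r=rays(d,px);o=np.array(d['origin']);return o+r*((z-o[2])/r[:,2])[:,None]
def cloud(d):
    v,u=np.mgrid[0:420,0:560];z=d['range_z'].ravel();P=rays(d,np.c_[u.ravel(),v.ravel()])*z[:,None]+np.array(d['origin'])
    return P.reshape(420,560,3),d['range_z']>0
def circ(p):
    A=np.c_[2*p,np.ones(len(p))];s=np.linalg.lstsq(A,(p**2).sum(1),rcond=None)[0];return s[:2],np.sqrt(s[2]+s[0]**2+s[1]**2)
def look(names=('top','scene')):
    for n in names:
        d=get_image(n);P,ok=cloud(d);im=d['image'];hsv=cv2.cvtColor(im,cv2.COLOR_RGB2HSV)
        print(n)
        # riser: brown top by colour, cast on plane 45
        br=((hsv[:,:,1]>120)&(hsv[:,:,2]<100)&(abs(P[:,:,2]-45)<5)&(np.hypot(P[:,:,0]-430,P[:,:,1]+40)<200)).astype(np.uint8)
        nn,l,st,ce=cv2.connectedComponentsWithStats(br)
        if nn>1:
            i=1+st[1:,4].argmax();c=max(cv2.findContours((l==i).astype(np.uint8),0,1)[0],key=len)
            hull=cv2.convexHull(c)[:,0];w=cast(d,c[:,0],45)[:,:2]
            ctr=np.median(w,0)
            hw=cast(d,hull,45)[:,:2];cc,rr=circ(hw);print(' riser',cc.round(1),'r',rr.round(1),st[i])
        # shaker via cloud
            m=ok&(P[:,:,2]>51)&(np.hypot(P[:,:,0]-cc[0],P[:,:,1]-cc[1])<60)&(P[:,:,2]<118)
            q=P[m];cap=q[q[:,2]>100]
            print(' shaker cap',cap.mean(0).round(1),len(cap),'body xy range',q[:,:2].min(0).round(1),q[:,:2].max(0).round(1))
            for a,b in((60,66),(66,72),(90,108)):
                s=q[(q[:,2]>a)&(q[:,2]<b)][:,:2]
                if len(s)>6: c2,r2=circ(s);print('  z',a,b,c2.round(1),r2.round(1),len(s))
E
python3 - <<'E'
from h import *
look()
d=get_image('top');P,ok=cloud(d)
m=(ok&(P[:,:,2]>60)&(P[:,:,0]>250)).astype(np.uint8)
n,l,st,ce=cv2.connectedComponentsWithStats(m)
for i in range(1,n):
    if st[i,4]>60: q=P[l==i];t=q[q[:,2]>q[:,2].max()-6];print(ce[i].round(),np.median(t,0).round(1),q.min(0).round(),q.max(0).round())
E
```

```text
top
 riser [573.8 -73.9] r 53.6 [ 316  177   54   53 1643]
 shaker cap [546.5 -61.8 105.7] 173 body xy range [522.6 -87.4] [571.6 -36.4]
  z 60 66 [547.3 -62.3] 24.9 40
  z 66 72 [547.4 -62.2] 23.0 91
  z 90 108 [546.4 -61.5] 10.9 160
scene
 riser [579.9 -77. ] r 53.4 [ 174  208   65   46 1981]
 shaker cap [554.4 -64.6 105.5] 174 body xy range [539.9 -88. ] [576.2 -39.6]
  z 60 66 [550.9 -64. ] 23.5 103
  z 66 72 [551. -64.] 21.7 124
  z 90 108 [552.5 -64.2] 10.4 210
[275. 153.] [669.4  57.8  93.5] [623.  12.  60.] [716. 104.  98.]
[390. 144.] [ 684.4 -170.1   90.3] [ 653. -201.   60.] [ 715. -137.   95.]
[338. 215.] [547.1 -61.6 107.4] [522. -88.  60.] [572. -36. 111.]
[415. 246.] [ 481.3 -205.9   84.9] [ 455. -232.   60.] [ 508. -179.   89.]
```

```bash
for i in 1; do python3 -m jog '{"fingers":[24,24,24,24,24],"dp":[[-21,0,27],[-21,0,27],[-21,0,27],[-21,0,27],[-21,0,27]],"angular":[[0,0,0],[0,0,0],[0,0,0],[0,0,0],[0,0,0]]}' 20; done
python3 -m jog '{"fingers":[24,24,24,24,24],"dp":[[-21,0,27],[-21,0,27],[-21,0,27],[-21,0,27],[-21,0,27]],"angular":[[0,0,0],[0,0,0],[0,0,0],[0,0,0],[0,0,0]]}'
python3 -m jog '{"fingers":[24,24,24,24,24],"dp":[[0,0,0],[0,0,0],[0,0,0],[0,0,0],[0,0,0]],"angular":[[0,0.117,0],[0,0.117,0],[0,0.117,0],[0,0.117,0],[0,0.117,0]]}'
python3 - <<'E'
from h import *
s=get_state();M=R.from_quat(s['orientation']).as_matrix();print(M.round(3),s['ee_pos'],s['qpos'].round(2))
E
```

```text
clock: 0.67
ee_pos: [309.1, -377.7, 253.2]
orientation: [-0.59, 0.39, -0.39, 0.59]
force: [1.8, -0.5, 0.8]
width: 25.6
clock: 1.08
ee_pos: [392.1, -228.0, 253.4]
orientation: [-0.59, 0.39, -0.39, 0.59]
force: [1.0, -0.2, -0.4]
width: 24.0
clock: 1.5
ee_pos: [391.7, -229.2, 253.3]
orientation: [-0.451, 0.544, -0.544, 0.451]
force: [0.1, 0.2, -0.1]
width: 24.0
[[-0.185 -0.     0.983]
 [-0.983 -0.    -0.185]
 [ 0.    -1.    -0.   ]] [ 391.71373061 -229.24473302  253.30242212] [-0.62  0.14  1.74 -0.    1.26  1.13]
```

```bash
python3 -m jog '{"fingers":[24,24,24,24,24],"dp":[[0,0,0],[0,0,0],[-36,0,2],[-36,0,2],[-36,0,2]],"angular":[[0,0.117,0],[0,0.117,0],[0,0,0],[0,0,0],[0,0,0]]}'
python3 -m jog '{"fingers":[24,24,24,24,24],"dp":[[-36,0,2],[-36,0,2],[-35,0,2],[0,30,0],[0,30,0]],"angular":[[0,0,0],[0,0,0],[0,0,0],[0,0,0],[0,0,0]]}'
python3 - <<'E'
from h import *
s=get_state();M=R.from_quat(s['orientation']).as_matrix();print(M.round(3),s['ee_pos'],s['force'])
for n in('scene','wrist','top'):
    d=get_image(n);cv2.imwrite(f'pics/{n}1.png',d['image'][:,:,::-1])
E
```

```text
clock: 1.92
ee_pos: [441.0, -132.6, 253.4]
orientation: [0.385, -0.593, 0.593, -0.385]
force: [0.2, -0.6, 1.0]
width: 24.0
clock: 2.33
ee_pos: [492.4, -35.8, 194.4]
orientation: [0.386, -0.59, 0.593, -0.389]
force: [-0.0, -0.9, -1.3]
width: 24.0
[[-0.4    0.007  0.917]
 [-0.917 -0.001 -0.4  ]
 [-0.002 -1.     0.006]] [492.37365553 -35.83021569 194.4444788 ] [-0.02591677 -0.90944689 -1.25591846]
```

View pics/wrist1.png

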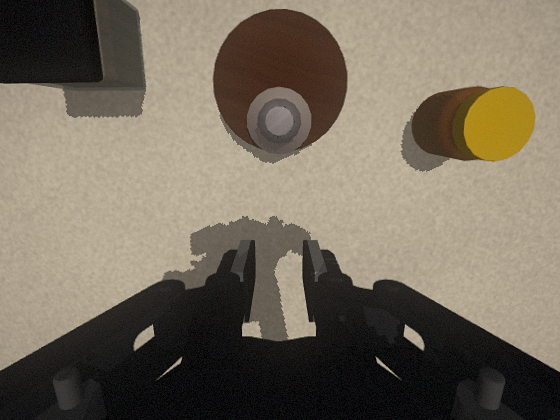

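View pics/scene1.png

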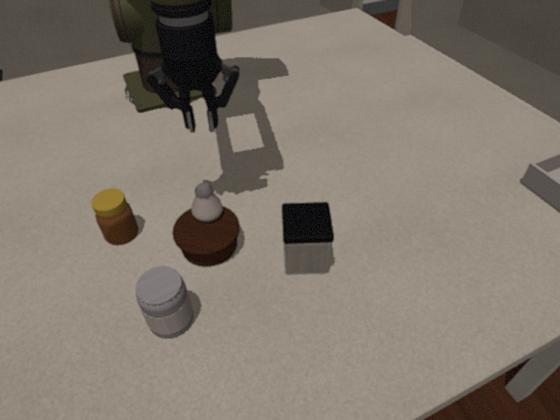

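View pics/top1.png

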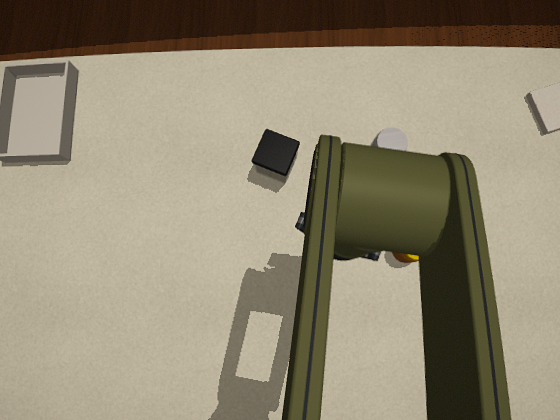

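The wrist view shows the shaker (280,120), the riser (281,75) and the fingertips at (247,243) and (311,243), so all three are already lined up on the tool's mid-line. The scene view shows the gripper clear above and behind the riser; in the top view the arm hides the riser. I'll measure from the wrist camera, in tool axes.

```bash
cat >> h.py <<'E'
def wlook(name=None):
    s=get_state();M=R.from_quat(s['orientation']).as_matrix();t=np.array(s['ee_pos'])
    d=get_image('wrist')
    if name: cv2.imwrite('pics/'+name,d['image'][:,:,::-1])
    P,ok=cloud(d);hsv=cv2.cvtColor(d['image'],cv2.COLOR_RGB2HSV);out={}
    m=((hsv[:,:,1]>90)&(hsv[:,:,2]>30)&(hsv[:,:,2]<160)&ok&(abs(P[:,:,2]-45)<7)&(np.hypot(P[:,:,0]-576,P[:,:,1]+75)<75)).astype(np.uint8)
    n,l,st,ce=cv2.connectedComponentsWithStats(m);i=1+st[1:,4].argmax()
    c=max(cv2.findContours((l==i).astype(np.uint8),0,1)[0],key=len)[:,0]
    w=cast(d,c,45)[:,:2];cc,rr=circ(w)
    for _ in range(20):
        k=abs(np.hypot(*(w-cc).T)-55)<2.5 if _>5 else np.hypot(*(w-cc).T)>rr-1
        if k.sum()>20: cc,rr=circ(w[k])
    print('riser',cc.round(1),'r',rr.round(1),k.sum(),'clock',s['clock'])
    m=ok&(P[:,:,2]>52)&(P[:,:,2]<116)&(np.hypot(P[:,:,0]-cc[0],P[:,:,1]-cc[1])<62)&(hsv[:,:,2]>80)&(hsv[:,:,1]<70)
    q=P[m];cap=q[q[:,2]>q[:,2].max()-5];print('cap',((cap.min(0)+cap.max(0))/2).round(1),'zmax',q[:,2].max().round(1))
    for a,b in((58,64),(64,72),(72,84),(90,100),(100,106)):
        e=q[(q[:,2]>a)&(q[:,2]<b)][:,:2]
        if len(e)>15:
            c2,r2=circ(e);print('  z',a,b,c2.round(1),'r',r2.round(1),len(e),'off',(c2-cc).round(1),'tool',((np.r_[c2,60]-t)@M).round(1)[[0,2]])
    print('riser tool xz',((np.r_[cc,45]-t)@M).round(1),'M z',M[:,2].round(3),'tcp',t.round(1),'F',np.round(s['force'],2))
    return d,P,ok
E
python3 - <<'E'
from h import *
d,P,ok=wlook()
s=get_state();M=R.from_quat(s['orientation']).as_matrix();Q=(P-s['ee_pos'])@M
for px in((247,243),(311,243),(250,250),(308,250),(250,280),(240,300),(315,300)):print(px,Q[px[1],px[0]].round(1))
E
```

```text
riser [574.1 -76.2] r 53.5 338 clock 2.4833
cap [547.3 -63.6 107.4] zmax 109.9
  z 58 64 [547.4 -63.6] r 25.1 60 off [-26.7  12.6] tool [-0.1 66.5]
  z 64 72 [547.6 -63.6] r 23.1 560 off [-26.5  12.6] tool [-0.1 66.6]
  z 72 84 [547.5 -63.6] r 19.1 1037 off [-26.6  12.6] tool [-0.1 66.6]
  z 100 106 [548.1 -64.2] r 11.6 459 off [-26.  12.] tool [ 0.2 67.4]
riser tool xz [  0.7 146.   96. ] M z [ 0.915 -0.403 -0.006] tcp [487.3 -37.  191.6] F [-0.19 -0.51  0.67]
(247, 243) [-14.   15.4   9.3]
(311, 243) [15.9 14.1  9.9]
(250, 250) [-11.9   7.5   9.2]
(308, 250) [14.   7.7  9.2]
(250, 280) [-11.2  -3.    0.2]
(240, 300) [-13.  -22.3   2.9]
(315, 300) [ 14.5 -17.   -0.5]
```

```bash
python3 -m jog '{"fingers":[24,24,24,24,24],"dp":[[0,28,0],[0,28,0],[0,28,0],[0,20,0],[0,8,0]],"angular":[[0,0,0],[0,0,0],[0,0,0],[0,0,0],[0,0,0]]}'
python3 - <<'E'
from h import *
wlook('wrist2.png')
d=get_image('scene');cv2.imwrite('pics/scene2.png',d['image'][:,:,::-1])
print([get_state()['ee_pos'].round(1)])
E
```

```text
clock: 2.95
ee_pos: [489.3, -38.4, 80.7]
orientation: [-0.386, 0.593, -0.592, 0.386]
force: [-0.3, 1.2, 0.5]
width: 24.0
riser [573.9 -76.2] r 53.5 376 clock 2.95
cap [547.4 -63.8 107.9] zmax 110.4
  z 64 72 [547.4 -63.6] r 23.0 1314 off [-26.5  12.6] tool [-0.4 63.4]
  z 72 84 [547.3 -63.5] r 19.4 2601 off [-26.6  12.7] tool [-0.5 63.2]
  z 90 100 [547.3 -63.5] r 14.2 30 off [-26.5  12.7] tool [-0.5 63.3]
  z 100 106 [547.9 -64.2] r 11.7 2053 off [-26.  12.] tool [-0.1 64. ]
riser tool xz [ 0.4 35.6 92.7] M z [ 0.914 -0.405 -0.001] tcp [489.3 -38.4  80.7] F [-0.28  1.17  0.52]
[array([489.6, -38.3,  81.5])]
```

View pics/wrist2.png

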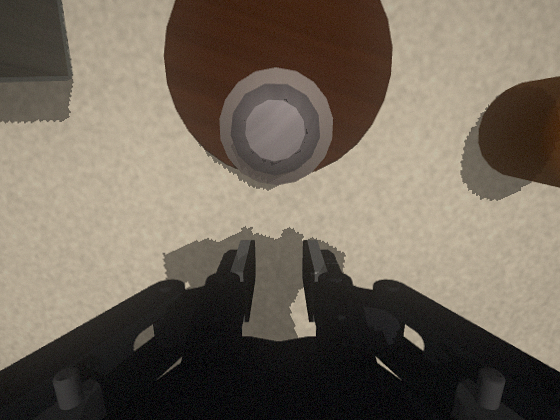

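View pics/scene2.png

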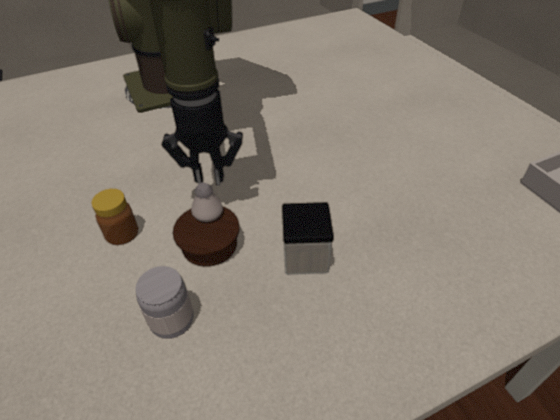

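Shaker (275,127) and riser (279,75) are still lined up between the open tips (247,243)/(309,243), and the scene view shows clear space in front of the shaker. I'll lower to tapping height and approach.

```bash
python3 -m jog '{"fingers":[24,24,24,24,24],"dp":[[0,3,0],[0,3.5,0],[0,0,4],[0,0,4],[0,0,4]],"angular":[[0,0,0],[0,0,0],[0,0,0],[0,0,0],[0,0,0]]}'
python3 -m jog '{"fingers":[24,24,24,24,24],"dp":[[0,0,3],[0,0,2],[0,0,2],[0,0,2],[0,0,2]],"angular":[[0,0,0],[0,0,0],[0,0,0],[0,0,0],[0,0,0]]}'
python3 - <<'E'
from h import *
wlook('wrist3.png')
E
```

```text
clock: 3.47
ee_pos: [501.5, -42.8, 75.6]
orientation: [0.386, -0.592, 0.593, -0.387]
force: [0.6, -0.1, 0.2]
width: 24.0
clock: 3.88
ee_pos: [510.5, -47.0, 74.8]
orientation: [-0.386, 0.592, -0.592, 0.386]
force: [-0.3, -0.2, -0.1]
width: 23.9
riser [574.2 -76.4] r 53.5 463 clock 3.8833
cap [547.7 -63.9 107.4] zmax 109.9
  z 58 64 [542.8 -62. ] r 29.3 298 off [-31.4  14.4] tool [ 0.6 35.7]
  z 64 72 [543.5 -61.9] r 26.1 1451 off [-30.7  14.4] tool [ 0.4 36.2]
  z 72 84 [541.8 -61.6] r 23.3 2590 off [-32.4  14.7] tool [ 0.8 34.5]
  z 90 100 [538.6 -60. ] r 22.8 236 off [-35.7  16.3] tool [ 0.6 31. ]
  z 100 106 [547.4 -63.7] r 12.1 2587 off [-26.8  12.6] tool [ 0.4 40.6]
riser tool xz [ 1.2 29.7 70.2] M z [ 0.915 -0.403 -0.   ] tcp [510.5 -47.   74.8] F [-0.35 -0.16 -0.07]
```

View pics/wrist3.png

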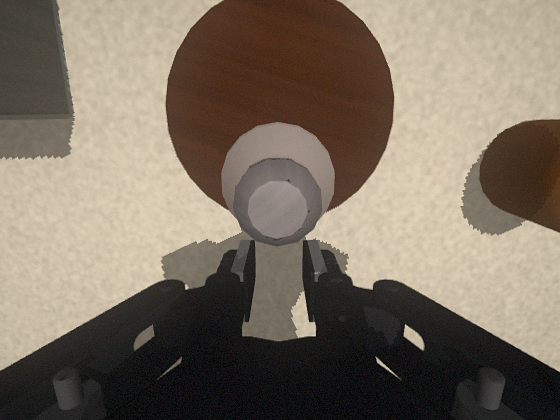

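Wrist view: the shaker's cap is at (277,208), the tips are just behind it at (247,243)/(310,243) and the riser is round (280,100). There's no contact yet, with about 7 mm to go.

```bash
python3 -m jog '{"fingers":[24,24,24,24,24],"dp":[[0,0,2],[0,0,2],[0,0,2],[0,0,2],[0,0,2]],"angular":[[0,0,0],[0,0,0],[0,0,0],[0,0,0],[0,0,0]]}'
python3 - <<'E'
from h import *
wlook('wrist4.png')
E
python3 -m jog '{"fingers":[24,24,24],"dp":[[0,0,2],[0,0,2],[0,0,2]],"angular":[[0,0,0],[0,0,0],[0,0,0]]}'
python3 - <<'E'
from h import *
wlook('wrist5.png')
E
```

```text
clock: 4.35
ee_pos: [519.4, -50.9, 74.7]
orientation: [-0.386, 0.593, -0.592, 0.386]
force: [-0.2, -0.1, -0.3]
width: 24.2
riser [574.3 -76.4] r 53.4 560 clock 4.35
cap [550.1 -65.7 107.7] zmax 110.2
  z 58 64 [547.7 -64.7] r 26.7 310 off [-26.6  11.7] tool [ 1.2 31.4]
  z 64 72 [547.9 -64.8] r 24.3 1457 off [-26.4  11.6] tool [ 1.2 31.7]
  z 72 84 [546.2 -64.4] r 21.5 2635 off [-28.1  11.9] tool [ 1.6 30. ]
  z 90 100 [542.1 -63.4] r 20.9 385 off [-32.2  12.9] tool [ 2.3 25.8]
  z 100 106 [549.  -65.8] r 12.4 2482 off [-25.3  10.6] tool [ 1.7 33.1]
riser tool xz [ 1.1 29.7 60.5] M z [ 0.915 -0.403 -0.001] tcp [519.4 -50.9  74.7] F [-0.19 -0.12 -0.26]
clock: 4.65
ee_pos: [525.1, -53.5, 74.8]
orientation: [-0.386, 0.592, -0.592, 0.386]
force: [-0.1, 0.7, 0.4]
width: 24.1
riser [574.3 -76.4] r 53.4 561 clock 4.65
cap [542.1 -79.1 107.6] zmax 110.1
  z 58 64 [553.3 -67.3] r 26.8 301 off [-21.1   9.1] tool [ 1.3 31.4]
  z 64 72 [553.5 -67.4] r 24.4 1440 off [-20.8   9. ] tool [ 1.3 31.7]
  z 72 84 [551.9 -67.2] r 21.4 2646 off [-22.4   9.2] tool [ 1.7 30.1]
  z 90 100 [540.7 -62.2] r 28.6 433 off [-33.6  14.1] tool [ 1.7 17.8]
  z 100 106 [551.5 -67. ] r 14.5 2536 off [-22.9   9.4] tool [ 1.7 29.6]
riser tool xz [ 1.1 29.8 54.3] M z [ 0.915 -0.403 -0.   ] tcp [525.1 -53.5  74.8] F [-0.07  0.69  0.38]
```

View pics/wrist5.png

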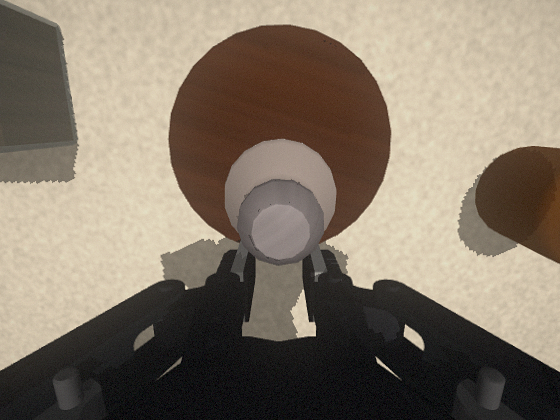

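The shaker (cap (280,232)) now sits in the notch between the tips and slides along with them; riser unmoved. About 21 mm remain. I'll push 18 mm, then back off to measure.

```bash
python3 -m jog '{"fingers":[24,24,24,24,24],"dp":[[0,0,2],[0,0,2],[0,0,2],[0,0,2],[0,0,2]],"angular":[[0,0,0],[0,0,0],[0,0,0],[0,0,0],[0,0,0]]}'
python3 - <<'E'
from h import *
wlook()
E
python3 -m jog '{"fingers":[24,24,24,24],"dp":[[0,0,2],[0,0,2],[0,0,2],[0,0,2]],"angular":[[0,0,0],[0,0,0],[0,0,0],[0,0,0]]}'
python3 -m jog '{"fingers":[24,24,24,24,24],"dp":[[0,0,-2],[0,0,-4],[0,0,-6],[0,0,-8],[0,0,-8]],"angular":[[0,0,0],[0,0,0],[0,0,0],[0,0,0],[0,0,0]]}'
python3 - <<'E'
from h import *
wlook('wrist6.png')
d=get_image('scene');cv2.imwrite('pics/scene6.png',d['image'][:,:,::-1])
E
```

```text
clock: 5.12
ee_pos: [534.5, -57.5, 74.8]
orientation: [0.386, -0.592, 0.592, -0.386]
force: [0.4, 0.1, 0.1]
width: 23.9
riser [574.5 -76.4] r 53.4 516 clock 5.1167
cap [545.2 -62.2 112.6] zmax 115.0
  z 58 64 [561.8 -71. ] r 27.6 311 off [-12.7   5.4] tool [ 1.3 30.4]
  z 64 72 [562.5 -71.3] r 24.7 1445 off [-12.    5.1] tool [ 1.3 31.2]
  z 72 84 [560.6 -70.7] r 22.0 2662 off [-13.9   5.7] tool [ 1.6 29.2]
  z 90 100 [549.6 -65.4] r 29.5 403 off [-24.9  11.1] tool [ 1. 17.]
  z 100 106 [559.6 -70.8] r 15.5 2514 off [-14.9   5.7] tool [ 2.  28.3]
riser tool xz [ 1.1 29.8 44.2] M z [ 0.915 -0.403  0.   ] tcp [534.5 -57.5  74.8] F [0.36 0.09 0.07]
clock: 5.5
ee_pos: [541.7, -60.8, 74.8]
orientation: [0.386, -0.592, 0.592, -0.386]
force: [0.2, 1.5, -0.6]
width: 23.8
clock: 5.92
ee_pos: [514.8, -49.0, 74.8]
orientation: [-0.386, 0.592, -0.592, 0.386]
force: [-1.0, -0.2, -0.4]
width: 24.1
riser [574.2 -76.3] r 53.4 638 clock 5.9167
cap [572.3 -75.8 107.9] zmax 110.4
  z 58 64 [508.6 -47.1] r 23.7 95 off [-65.5  29.2] tool [ 0.8 -6.4]
  z 64 72 [560.9 -70.6] r 29.0 1528 off [-13.3   5.7] tool [ 1.2 50.9]
  z 72 84 [560.5 -72.3] r 26.0 2881 off [-13.6   4. ] tool [ 2.9 51.3]
  z 90 100 [550.4 -66.7] r 32.8 72 off [-23.8   9.6] tool [ 1.9 39.7]
  z 100 106 [572.5 -75.9] r 12.0 2808 off [-1.7  0.5] tool [ 1.3 63.6]
riser tool xz [ 1.1 29.7 65.4] M z [ 0.915 -0.403 -0.001] tcp [514.8 -49.   74.8] F [-0.96 -0.21 -0.42]
```

View pics/wrist6.png

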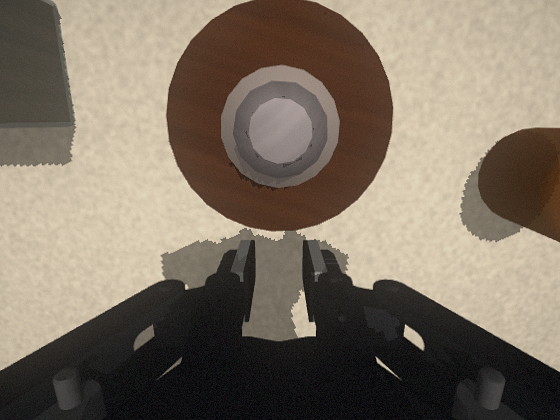

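View pics/scene6.png

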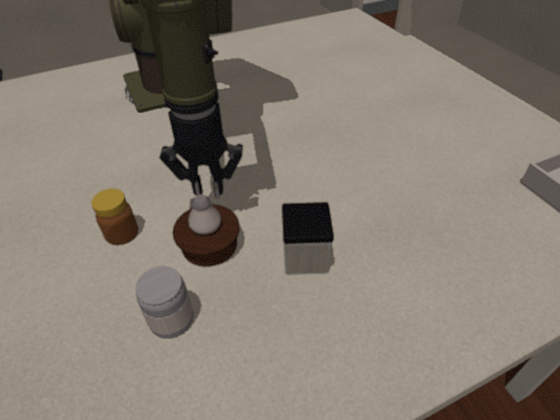

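Wrist: the shaker (281,128) stands about 2 mm off the riser's centre and upright. Scene: it stands upright at (205,215) with the riser in place. I'll retreat and check with the other cameras.

```bash
python3 -m jog '{"fingers":[24,24,24,24,24],"dp":[[0,0,-10],[0,-20,0],[0,-35,0],[0,-35,0],[0,-35,0]],"angular":[[0,0,0],[0,0,0],[0,0,0],[0,0,0],[0,0,0]]}'
python3 -m jog '{"fingers":[24,24,24,24,24],"dp":[[-36,0,0],[-36,0,0],[-36,0,0],[-36,0,0],[-36,0,0]],"angular":[[0,0,0],[0,0,0],[0,0,0],[0,0,0],[0,0,0]]}'
python3 -m jog '{"fingers":[24,24,24,24,24],"dp":[[-36,0,0],[-36,0,0],[-30,0,0],[0,0,0],[0,0,0]],"angular":[[0,0,0],[0,0,0],[0,0,0],[0,0,0],[0,0,0]]}'
python3 - <<'E'
from h import *
look()
d=get_image('top');cv2.imwrite('pics/top7.png',d['image'][:,:,::-1])
d=get_image('scene');cv2.imwrite('pics/scene7.png',d['image'][:,:,::-1])
E
```

```text
clock: 6.43
ee_pos: [505.7, -45.0, 200.8]
orientation: [-0.387, 0.593, -0.592, 0.386]
force: [0.2, -0.3, -0.5]
width: 24.0
clock: 6.85
ee_pos: [579.3, 120.9, 200.1]
orientation: [0.386, -0.592, 0.592, -0.386]
force: [-0.2, -1.7, 0.1]
width: 24.2
clock: 7.27
ee_pos: [620.3, 214.3, 199.2]
orientation: [-0.387, 0.592, -0.592, 0.387]
force: [0.8, 0.5, 0.3]
width: 24.1
top
 riser [573.6 -73.8] r 53.5 [ 316  177   54   53 1642]
 shaker cap [571.4 -73.6 105.7] 173 body xy range [546.6 -98. ] [595.8 -49. ]
  z 60 66 [572.2 -74.3] 24.9 38
  z 66 72 [572.  -74.4] 23.0 99
  z 90 108 [571.5 -73.8] 11.1 160
scene
 riser [580.  -76.9] r 53.5 [ 174  206   65   48 1598]
 shaker cap [579.  -76.4 105.4] 188 body xy range [ 561.9 -100.2] [600.1 -51. ]
  z 60 66 [574.9 -75.6] 24.1 105
  z 66 72 [575.  -75.8] 22.3 129
  z 90 108 [577.1 -76.2] 10.4 226
```

View pics/top7.png

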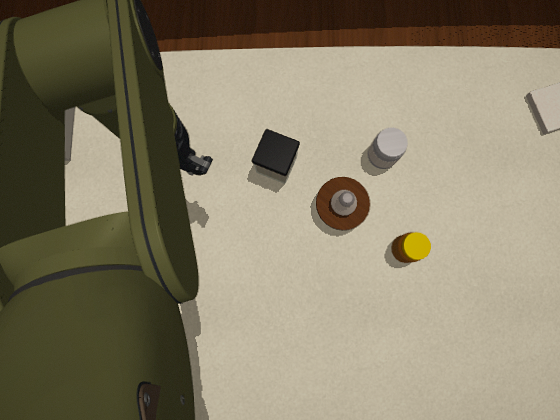

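View pics/scene7.png

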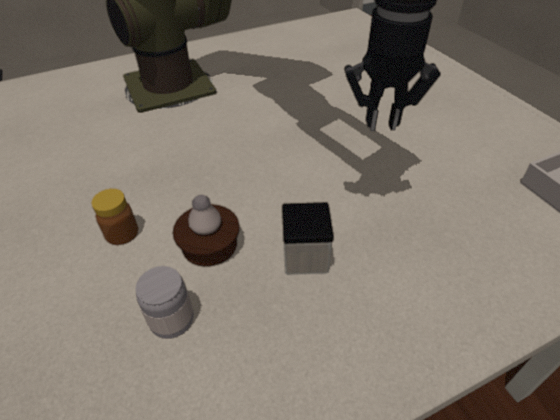

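Top: the shaker (344,203) is concentric with the riser (343,203) and the neighbours are unmoved. Scene: it stands upright at (205,215). The arm is clear, so I'm handing in.

```bash
python3 -c "
from plant import *
print(job_done())"
```

```text
the job is handed in; nothing more can be done
None
```

The salt shaker now stands upright about 2 mm off the riser's centre. I slid it about 27 mm there in one slow, low push (about 24 mm/s), with the two fingertips held apart behind it. It was never pinched or lifted. I then pulled the arm well clear and handed in at about 7.5 s.

| Camera | Offset from centre |
|---|---|
| Wrist | 1.8 mm |
| Top | 1.5–2.2 mm |
| Scene, from the cap | 1.1 mm |
| Scene, from the body | about 5 mm |

- **Disagreement:** The scene camera's body reading is the odd one out. The same reading was already about 2.5 mm off from the top camera before I moved anything, so I trust it less. All readings are inside the 7 mm limit.
- **Riser:** It shifted less than 0.5 mm, which is within measurement noise.
- **Canister, tin and jar:** They look unmoved in the pictures; I didn't re-measure them.
- **Force:** Wrist readings during the push were at most about 1.6 N, close to sensor noise.

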